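# Push the mass carrier round its L-shaped guide slot to the measuring end

### The job

Push the blue carrier, with the steel mass disc riding in it, along the L-shaped slot of the guide plate: away from the load end to the corner, round the corner, and on to the very end of the slot in front of the green-capped sensor block, then leave it there and move clear. Only push the carrier itself with the fingers: do not lift or carry it, do not touch the mass disc, and leave the spare mass and everything else on the bench alone.

Things in the scene. Friction and masses are not known exactly. Their poses are not given: they have to be found in the camera images.
- guide: fixed guide plate, aluminium with a dark frame, top face 24 mm above the bench; origin on the bench; it spans x -100..100, y -130..100 mm in its own frame (z up). An L-shaped slot, 20 mm wide and deep, is cut into the top: the first leg runs along +x from load end to corner, the second along -y from corner to measuring end. Its place and yaw vary
- sensor (a point): centre of the foot of the fixed grey sensor block with a green cap, on the plate's top at (45, -109, 24) mm in the guide's frame, beyond the measuring end: 58 x 24 mm, 32 mm high; the carrier at the end of the slot stays 8 mm clear of it
- load_end (a point): point on the plate's top face where the axis of the carrier's pin is when the pin touches the closed end of the first leg; at (-45, 40, 24) mm in the guide's frame. The carrier starts 0 to 25 mm from here towards the corner
- corner (a point): point on the plate's top face in the middle of the slot's corner, at (45, 40, 24) mm in the guide's frame; the pin has 2 mm of play to every wall and can go at most 2 mm past it along +x
- measuring_end (a point): point on the plate's top face where the axis of the carrier's pin is when the pin touches the end of the second leg; at (45, -45, 24) mm in the guide's frame
- carrier: loose blue round carrier, 88 mm in diameter and 18 mm high, about 0.35 kg, sliding on the plate; a 16 mm pin under its centre reaches 16 mm down into the slot. A recess 56 mm wide, 8 mm deep in its top. Origin at the centre of its underside, level with the plate's top, z up; yaw arbitrary. Can be pushed at its outer wall, 24 to 42 mm above the bench
- mass_disc: loose round steel mass, 52 mm in diameter and 18 mm high, about 0.3 kg, lying in the carrier's recess so that it stands 10 mm above the carrier's rim (its top 52 mm above the bench). Origin at the centre of its underside
- spare_mass: second, thinner round steel mass, 52 mm in diameter and 12 mm high, lying loose on the plate inside the L, clear of the carrier's path; bystander. Origin at the centre of its underside
- meter: orange hand multimeter lying on the bench, 148 x 80 x 46 mm; bystander. Origin under its centre
- tape: roll of thread seal tape, white and blue, 54 mm wide and 14 mm high; bystander. Origin under its centre
- coupler: metal quick coupler standing upright, 24 mm thick and 45 mm high; bystander. Origin under its centre
- driver: yellow-handled screwdriver lying on the bench, 150 mm long; bystander. Origin under its centre
- gauge: round dial pressure gauge lying on its back, 94 x 67 x 30 mm; bystander. Origin under its centre
- tweezers_1: steel tweezers, 125 mm long and 9 mm high; bystander. Origin under its centre

How it is judged:
By the outcome, as a careful person would: the job done as asked, in the order asked, and still so for the second after the job is handed in, with the robot touching nothing.
It also fails if it takes over 45 s, if anything falls off the work surface, if the arm or the gripper's body presses on something with over 40 N, if the wrist force passes 120 N, or if a joint passes its speed limit or range.

### The arm

A 7-joint arm with a two-finger parallel gripper is mounted at the origin on a cart in front of the work surface, level with it; the furniture and walls round the work are solid. World frame = base frame: x ahead of the robot, y to its left, z up, the work surface at z = 0. Lengths are in m, angles in rad, forces in N, time in s.
With the tool pointing down it reaches from about 0.425 to 0.825 m from the base axis. Payload 3.6 kg.
Tool frame: the origin (TCP) lies midway between the tips of the shut fingers; the grasp point (between the pads) lies 19 mm behind it; z points along the fingers, y is the line along which they close (so a half turn about z gives the same grasp; the last joint's range is limited). The gripper opens to 85 mm and grips with 20 to 120 N. Pads are 22 mm wide; open, the fingers measure 114 mm over their backs; the gripper's body (76 mm by 85 mm) begins 54 mm behind the grasp point. The pads swing forward as they close: fully open they stand 13 mm farther back than shut.
Start: joints at [-1.325, 0.615, -0.013, 1.423, 0.008, 1.103, -0.04], TCP at [0.174, 0.626, 0.231] pointing down, gripper open.
Joint ranges: [-3.12, 3.12], [-0.3, 2.06], [-1.34, 1.32], [0.26, 2.42], [-1.36, 4.5], [0.01, 1.98], [-2.84, 2.84]. Speed limits (rad/s): [2.79, 2.79, 3.14, 3.14, 3.14, 3.14, 3.14].

### API

Orientations are given as a unit quaternion [w, x, y, z].
In Python, from cell import ctrl, imaging, readout gives the robot as it stands. The module is installed in compiled form; this text tells all that it offers. Calls block until the motion is done:
- ctrl.goto(position, orientation): joint-space move of the TCP to a pose.
- ctrl.movel(position, rotation=None, vel=0.15, force_limit=None): straight line of the TCP; rotation=None keeps the orientation; vel is the mean speed in m/s. With force_limit (N) it stops when the force on the tool has changed by that much, and returns True; else False.
- ctrl.move_j(angles): joint-space move.
- ctrl.set_gripper(opening, squeeze=None): opening from 0.0 (shut) to 1.0 (fully open); squeeze is the grip in N (None keeps the last); returns when the fingers have stopped.
- ctrl.hold(seconds).
- ctrl.ik(position, orientation): joint angles nearest the present ones, or None.
- imaging.read_camera(name): name is "side" or "top"; returns a dict with "image" (384x512x3 uint8, red, green, blue), "mtx" (3x3 intrinsics, pixels), "R" (3x3) and "t" (3): a world point X has camera coordinates R X + t. Camera axes: x right, y down, z forward; pixel columns grow to the right and rows downward; lengths in m; the calibration is good to about 2 mm. A picture is of the moment at which its call begins. There is no depth.
A pose or a line that the arm cannot do raises ctrl.PlanningError and nothing moves.
- ctrl.hand_in(): hands the job in; it is judged then, once.
Readings, each from a call of its own:
- readout.get_time_s(): time.
- readout.get_joint_pos(): joint angles.
- readout.get_joint_velocities(): joint speeds.
- readout.get_tau(): joint torques, N m.
- readout.get_tcp_pos(): TCP position.
- readout.get_tool_rot(): TCP orientation.
- readout.get_wrist_force(): force on the tool from outside, world axes, zero at the start.
- readout.get_wrist_torque(): the same for the moment, N m.
- readout.get_width(): opening from 0.0 (shut) to 1.0 (fully open).
- readout.get_finger_force(): force on a finger pad.
Only numpy, scipy, OpenCV 4.12 (cv2) and the standard library are available. Lean on these libraries where they do the work, as an engineer would, in place of code of your own. Each camera call takes 0.05 s, during which the arm holds its last target. There are 200 camera calls.

## Working session

There is one attempt and no reset: what is moved stays moved. The work goes in short steps, each a Python script; the robot and the scene stay as the last script left them, time stands still between calls to the robot, and variables do not carry over. Pictures are saved under pics/ and viewed, at most 10 in all, crops included, and the job is handed in when it is done.

```bash
mkdir -p pics
python3 - <<'E'
from cell import ctrl, imaging, readout
import cv2,numpy as np
for n in("top","side"):
    c=imaging.read_camera(n); np.savez(f"{n}.npz",**c)
    cv2.imwrite(f"pics/{n}0.png",cv2.cvtColor(c["image"],cv2.COLOR_RGB2BGR))
    print(n,-c["R"].T@c["t"],c["mtx"][0,0])
print(readout.get_time_s(),readout.get_tool_rot())
E
```

```text
top [0.47000009 0.04686909 1.3916621 ] 456.3192693414477
side [ 0.30280816 -0.8687898   0.69185064] 355.93419635658296
0.1 [-1.58060593e-04  1.35466238e-01  9.90781266e-01 -1.16500664e-03]
```

View pics/top0.png

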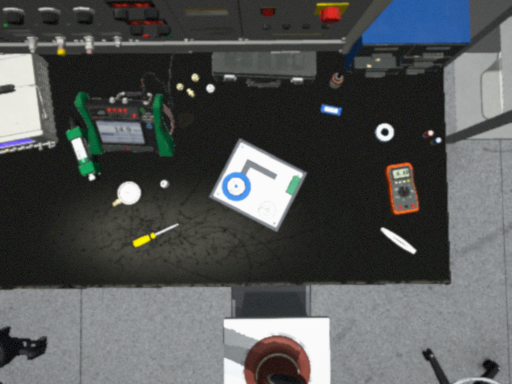

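View pics/side0.png

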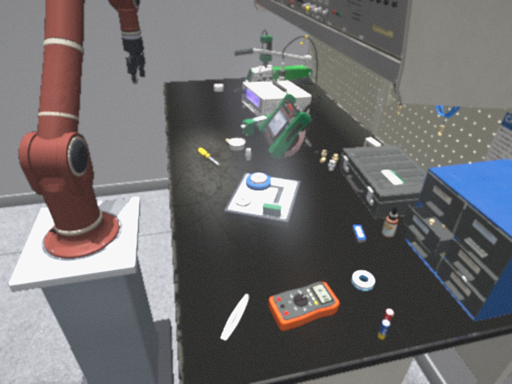

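The top view shows the plate centred at about (258,185), with the carrier at (236,186). The slot corner is near (246,163), the measuring end near (277,177) and the green cap at (294,185). Next I'll measure these.

```bash
cat > h.py <<'E'
import cv2,numpy as np
def cast(c,uv,z):
    uv=np.atleast_2d(uv).astype(float)
    d=np.c_[uv,np.ones(len(uv))]@np.linalg.inv(c["mtx"]).T@c["R"]
    o=-c["R"].T@c["t"]
    return (o+d*((z-o[2])/d[:,2])[:,None])[:,:2]
def big(m):
    cs,_=cv2.findContours(m.astype(np.uint8),cv2.RETR_EXTERNAL,cv2.CHAIN_APPROX_NONE)
    return max(cs,key=cv2.contourArea)
def hsv(c): return cv2.cvtColor(c["image"],cv2.COLOR_RGB2HSV)
def roi(m,r):
    o=np.zeros_like(m); o[r[1]:r[3],r[0]:r[2]]=m[r[1]:r[3],r[0]:r[2]]; return o
def carrier(c,r):
    h=hsv(c); m=roi((abs(h[...,0].astype(int)-107)<14)&(h[...,1]>120)&(h[...,2]>60),r)
    k=cv2.convexHull(big(m))
    p=cast(c,k[:,0],.042).astype(np.float32)
    (x,y),rad=cv2.minEnclosingCircle(p); return np.array([x,y]),rad,m
E
python3 - <<'E'
from h import *
c=dict(np.load("top.npz")); R=(200,130,315,240)
h=hsv(c)
w=roi((h[...,2]>130)|(h[...,1]>120)&(h[...,2]>70),R)
k=big(w); P=cast(c,k[:,0],.024).astype(np.float32)
r=cv2.minAreaRect(P); print("rect",r)
print(cv2.boxPoints(r))
g=roi((abs(h[...,0].astype(int)-75)<18)&(h[...,1]>90),R)
print("green",cv2.minAreaRect(cast(c,big(g)[:,0],.056).astype(np.float32)))
print("carrier",carrier(c,R)[:2])
im=cv2.cvtColor(c["image"],cv2.COLOR_RGB2BGR)[130:240,200:315]
cv2.imwrite("pics/crop0.png",cv2.resize(im,None,fx=5,fy=5,interpolation=cv2.INTER_CUBIC))
E
```

```text
rect ((0.550224781036377, 0.049862563610076904), (0.22387295961380005, 0.1948927640914917), 62.18349075317383)
[[ 0.41180447 -0.00366674]
 [ 0.58417666 -0.09461179]
 [ 0.6886451   0.10339186]
 [ 0.5162729   0.19433692]]
green ((0.5463626384735107, -0.05433853343129158), (0.019670987501740456, 0.0513303279876709), 62.680686950683594)
carrier (array([0.54623348, 0.11391354]), 0.04215141385793686)
```

View pics/crop0.png

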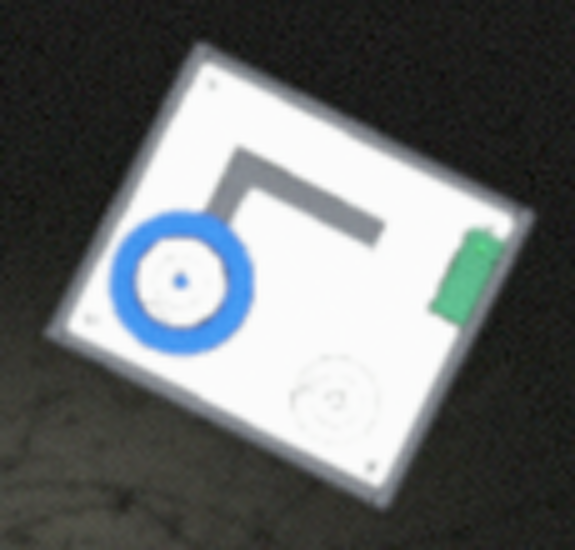

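The measurements agree. Taking the guide origin as (0.557,0.063) and yaw as -27.8°, the sensor should be at (0.546,-0.054), and I measure (0.5464,-0.0543). The carrier is on the slot axis, 11.5 mm from the load end. I'll push the first leg.

```bash
cat >> h.py <<'E'
ex=np.array([.8844,-.4667]); ey=np.array([.4667,.8844]); O=np.array([.5572,.0631])
def G(x,y,z): return [*(O+x*ex+y*ey),z]
def toG(p): d=np.asarray(p)[:2]-O; return np.round([d@ex*1e3,d@ey*1e3],1)
a=(np.pi+np.arctan2(ex[1],ex[0]))/2; Q=[0,np.cos(a),np.sin(a),0]
E
python3 - <<'E'
from h import *
from cell import ctrl, imaging, readout
ctrl.set_gripper(0.0)
ctrl.goto(G(-.102,.040,.13),Q)
print(readout.get_time_s(),readout.get_joint_pos())
ctrl.movel(G(-.102,.040,.032),vel=.12)
print(readout.get_tcp_pos(),readout.get_wrist_force(),readout.get_time_s())
s=ctrl.movel(G(-.040,.040,.032),vel=.05,force_limit=15)
print(s,toG(readout.get_tcp_pos()),readout.get_wrist_force(),readout.get_time_s())
for n in("top","side"):
    c=imaging.read_camera(n); np.savez(f"{n}1.npz",**c)
    im=cv2.cvtColor(c["image"],cv2.COLOR_RGB2BGR)
    im=im[130:240,200:315] if n=="top" else im[140:250,200:330]
    cv2.imwrite(f"pics/{n}1.png",cv2.resize(im,None,fx=4,fy=4))
cv2.imwrite("pics/both1.png",np.hstack([cv2.imread("pics/top1.png"),cv2.imread("pics/side1.png")])[:, :800])
E
```

```text
2.95 [-0.40299336  0.53256742  0.09584179  1.95230525 -0.08081022  0.65956426
  0.83125532]
[0.48619057 0.14630866 0.03250594] [ 0.52768159 -0.2583623   0.11760001] 3.9167
False [-42.6  39.8] [-4.51928392  2.18592547  4.12393952] 5.3083
```

View pics/both1.png

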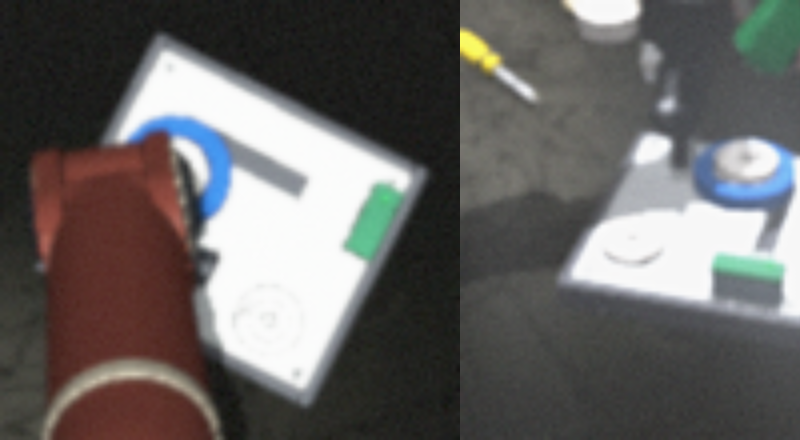

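The side view shows the shut fingers touching only the carrier's wall, at about 5 N. The disc is seated and the carrier has moved along the slot. I'll continue to the corner stop.

Run:
```python
from h import *
from cell import ctrl, imaging, readout
s=ctrl.movel(G(.004,.040,.032),vel=.05,force_limit=15)
print(s,toG(readout.get_tcp_pos()),readout.get_wrist_force(),readout.get_time_s())
# back off, round to the +y side
p=toG(readout.get_tcp_pos())/1e3
ctrl.movel(G(p[0]-.02,.04,.032),vel=.1)
ctrl.movel(G(p[0]-.02,.04,.12),vel=.2)
c=imaging.read_camera("side"); np.savez("side2.npz",**c)
ctrl.goto(G(.045,.115,.12),Q)
print(readout.get_joint_pos())
c=imaging.read_camera("top"); np.savez("top2.npz",**c)
q,r,m=carrier(c,(200,130,315,240)); print("carrier",toG(q),r,readout.get_time_s())
im=cv2.cvtColor(c["image"],cv2.COLOR_RGB2BGR)[130:240,200:315]
cv2.imwrite("pics/top2.png",cv2.resize(im,None,fx=4,fy=4))
c=np.load("side2.npz")
im=cv2.cvtColor(c["image"],cv2.COLOR_RGB2BGR)[140:250,200:330]
cv2.imwrite("pics/both2.png",np.hstack([cv2.imread("pics/top2.png"),cv2.resize(im,None,fx=4,fy=4)])[:, :800])
```

```text
False [-5.  39.9] [-13.12342181   5.69983218  11.9618001 ] 6.4417
[-0.29679673  0.75501546  0.08327232  1.49698245 -0.07277259  0.89725496
  0.89508936]
carrier [47.7 40.5] 0.04354228079319 8.0667
```

View pics/both2.png

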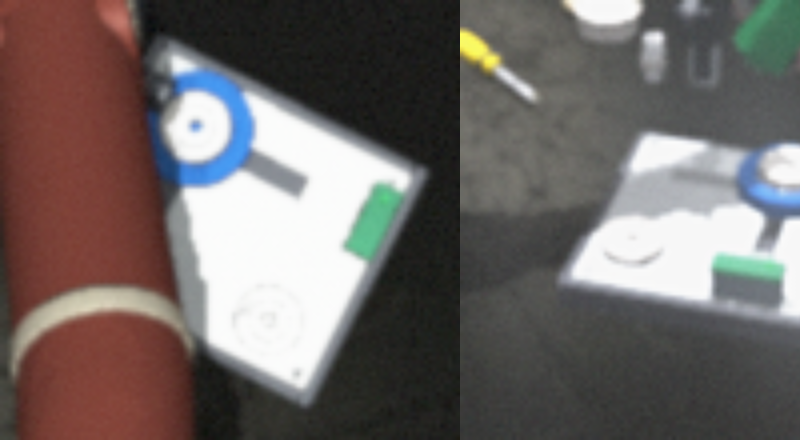

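The carrier is at the corner: I measure (47.7, 40.5) mm in the guide's frame, so the pin is against the end wall. Now the second leg.

Run:
```python
from h import *
from cell import ctrl, imaging, readout
ctrl.movel(G(.046,.116,.12),vel=.1)
ctrl.movel(G(.046,.116,.032),vel=.12)
s=ctrl.movel(G(.046,.035,.032),vel=.05,force_limit=18)
print(s,toG(readout.get_tcp_pos()),readout.get_wrist_force(),readout.get_time_s())
if not s:
    s=ctrl.movel(G(.046,.001,.032),vel=.04,force_limit=15)
    print(s,toG(readout.get_tcp_pos()),readout.get_wrist_force(),readout.get_time_s())
c=imaging.read_camera("top"); np.savez("top3.npz",**c)
q,r,m=carrier(c,(200,130,315,240)); print("carrier",toG(q),r)
im=cv2.cvtColor(c["image"],cv2.COLOR_RGB2BGR)[130:240,200:315]
c=imaging.read_camera("side")
im2=cv2.cvtColor(c["image"],cv2.COLOR_RGB2BGR)[140:250,230:330]
cv2.imwrite("pics/both3.png",cv2.resize(np.hstack([im,im2]),None,fx=3.7,fy=3.7))
```

```text
False [46.2 35.1] [1.42360435 2.67080176 0.73282902] 10.9667
True [45.8 12.4] [2.06037342 1.27716887 1.17662429] 11.725
carrier [ 55.4 -59. ] 0.03743918240070343
```

View pics/both3.png

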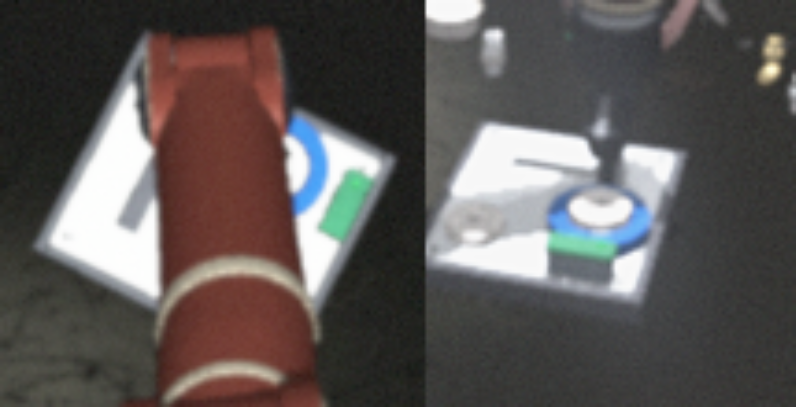

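The side view shows the carrier in front of the green block, but the arm hides it in the top view, so that circle fit isn't valid. The push stopped on force. I'll press once more gently, then retreat and check.

Run:
```python
from h import *
from cell import ctrl, imaging, readout
s=ctrl.movel(G(.046,.006,.032),vel=.012,force_limit=12)
print(s,toG(readout.get_tcp_pos()),readout.get_wrist_force(),readout.get_time_s())
ctrl.movel(G(.046,.045,.032),vel=.08)
ctrl.movel(G(.046,.045,.15),vel=.15)
ctrl.goto([.35,.42,.25],Q)
c=imaging.read_camera("top"); np.savez("top4.npz",**c)
q,r,m=carrier(c,(200,130,315,240)); print("carrier",toG(q),r,readout.get_time_s())
im=cv2.cvtColor(c["image"],cv2.COLOR_RGB2BGR)[130:240,200:315]
c=imaging.read_camera("side")
im2=cv2.cvtColor(c["image"],cv2.COLOR_RGB2BGR)[140:250,230:330]
cv2.imwrite("pics/both4.png",cv2.resize(np.hstack([im,im2]),None,fx=3.7,fy=3.7))
```

```text
False [45.3 12.3] [ 2.95689171  8.36116453 -2.01041469] 12.7917
carrier [ 48.4 -43.6] 0.042961761355400085 16.0417
```

View pics/both4.png

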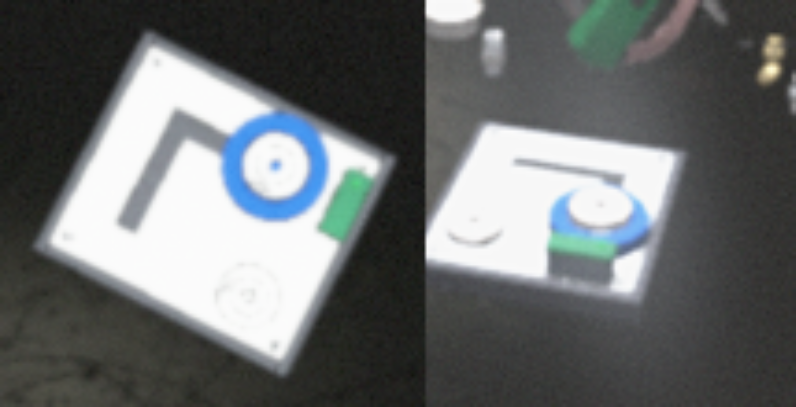

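The pushed tool stayed at 12.3 mm while it was commanded to 6 mm, so the pin is against the end wall. The carrier measures (48, -44) mm, about as expected, the disc is seated and the arm is clear.

```bash
python3 -c "
from cell import ctrl
print(ctrl.hand_in())"
```

```text
the job is handed in; nothing more can be done
None
```

I pushed the carrier round the corner to the end of the slot in front of the green-capped sensor, with the mass disc still seated and the arm moved clear, and handed the job in at about 16 s.

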